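Hold the menu clip open over the tall menu card

ROBOT

A 6-joint arm with a two-finger parallel gripper is mounted at the origin on the work surface. World frame = base frame: x ahead of the robot, y to its left, z up, the work surface at z = 0. Lengths are in m, angles in rad, forces in N, time in s.
With the tool pointing down it reaches from about 0.425 to 0.95 m from the base axis. Payload 3.5 kg.
Tool frame: the origin (TCP) lies between the finger pads; the fingertips stand 25 mm ahead of it and the grasp point (between the pads) lies 6 mm ahead of it (ctrl.finger_overhang is the distance from the TCP to the fingertips, in m); x points along the fingers, y is the direction in which the jaws open and shut, and the axes are right-handed (so a half turn about x gives the same grasp; the last joint's range is limited). The gripper opens to 85 mm and grips with 20 to 120 N. Pads are 22 mm wide; open, the fingers measure 114 mm over their backs; the gripper's body (76 mm by 85 mm) begins 54 mm behind the grasp point. The pads swing forward as they close: fully open they stand 13 mm farther back than shut.
Start: joints at [-1.328, 0.286, 1.577, -0, 1.279, -0.15], TCP at [0.258, -0.624, 0.256] pointing down, gripper open.
Joint ranges: [-2.77, 2.77], [-0.9, 2.22], [0.21, 2.48], [-1.53, 4.67], [0.24, 2.81], [-2.84, 2.84]. Speed limits (rad/s): [2.79, 2.79, 3.14, 3.14, 3.14, 3.14].

INTERFACE

Orientations are given as a unit quaternion [x, y, z, w].
In Python, from plant import ctrl gives the robot as it stands.
- The arm moves only by the tool play_rows, never from a script. Its argument "targets" is a list of rows, each an object with "delta_pos": the shift along the world's x, y, z normalised to -1 to 1, where 1 is 1000 mm, a list of three; "delta_rot": the turn, a rotation vector about the world's x, y, z normalised to -1 to 1, where 1 is pi rad, a list of three; "claw": the finger opening in mm, from 0 to 85.4. In form: [{"delta_pos": [tx, ty, tz], "delta_rot": [wx, wy, wz], "claw": claw}, ...]. A call has 1 to 20 rows; each row is the pose to reach, as a shift and turn from the pose measured when the call began, turning the shorter way round; what a row does not reach only later rows make up. A row lasts 1/12 s, in which the tool goes at most 41.7 mm and 7.16 degrees, less where a joint would pass 70% of its speed; a pose out of reach is approached as far as the arm can. A call with a number of a shift or a turn outside -1 to 1 is refused whole. A call with a gripper value outside its range is refused whole. The fingers move at their own pace and stop on an object; "newtons" is the grip in N (left out, the last holds). Time passes only in rows, so rows that repeat a pose let the fingers close. It gives the time, the measured TCP pose, the force and the opening at its end, in the units of the state.
- ctrl.get_state(): the state, without advancing time (a new reading comes with each control period).
- ctrl.read_camera(name): name is "scene" or "side" or "wrist"; returns the picture (400x640x3 uint8, blue, green, red); there is no depth.
- ctrl.calibration(name): a dict with "fx", "fy", "cx", "cy" (pixels), "camera_from_world" (4x4, takes a point from world to camera coordinates). Camera axes: x right, y down, z forward; pixel columns grow to the right and rows downward; lengths in m; the calibration is good to about 2 mm. The wrist camera is an equidistant fisheye: a pixel r from the principal point sees the ray r / f radians off the axis. A picture is of the moment at which its call begins: read the wrist's pose just before it. calibration takes no time and is no camera call; for the wrist camera it gives the pose at the moment of the call.
- ctrl.sign_off(): hands the job in, once; it reports no verdict.
The state is a dict: "time": time; "qpos": joint angles; "dq": joint speeds; "joint_efforts": joint torques, N m; "eef_pos": TCP position; "tcp_rot": TCP orientation; "contact_force": force on the tool from outside, world axes, zero at the start; "wrist_torque": the same for the moment, N m; "opening": opening from 0.0 (shut) to 1.0 (fully open).
Only numpy, scipy, OpenCV 4.12 (cv2) and the standard library are available. Lean on these libraries where they do the work, as an engineer would, in place of code of your own. Each camera call takes 0.05 s, during which the arm holds its last target. There are 200 camera calls.

TASK

On the cafe counter, squeeze the steel spring clip open, lift it off the top edge of the low menu card, and hold it wide open astride the middle of the tall menu card's top edge: one jaw well down on each side of the edge, square to the card and touching it nowhere, so that I can slip today's special in under it. Finish while still holding the clip squeezed open there; do not let it snap onto the card. Do not drop the clip, push the cards about, or disturb the other things on the counter.

Things in the scene. Friction and masses are not known exactly. Their poses are not given: they have to be found in the camera images.
- clip: steel spring clip (wide bulldog clip, 79 mm tall, 72 g) sitting upright on the low card's top edge, thumb plates up, jaws down; the same both ways round. Origin: middle of its hinge pin, 16 mm above the card's edge at the start; z up, y along the pin (parallel to the card's edge), x across the card. Below the pin two jaws, 62 mm wide along y, end in rolled lips 33 mm under the pin
- thumb_plates (a point): point midway between the clip's two thumb plates, 26 mm above the pin. The plates, 34 mm wide along y, 3 mm thick, rise from 7 to 44 mm above the pin, splayed: 41 mm apart over the outside at their tops. Pinch them together along x (about 14 N at mid height; 20 to 25 N is sure) to open the jaws against the spring; they stop parallel and upright, 14 mm over the outside
- jaw_front (a point): centre of the rolled lip (4 mm thick) of the clip's -x jaw, middle of its width. Fully squeezed, the lips stand 23 mm apart inside, 30 mm under the pin; let go, the clip snaps shut
- jaw_back (a point): the same point of the clip's +x jaw. The two lip centres are 4 mm apart with the clip shut, 8 mm on a card and 27 mm fully squeezed
- low_card: the low menu card: a stiff upright card 150 mm wide (along its y) and 4 mm thick (along its x) in a slotted wooden block on a steel foot plate (70 x 130 mm, 26 mm high together). Origin: centre of the underside of the foot, z up; the card stands in the plane x = 0 and its level top edge is 118 mm above the origin. Loose, 0.65 kg. The clip is on its top edge at the start, up to 30 mm from the middle
- tall_card: the tall menu card: the same foot and block, 150 mm wide and 4 mm thick card in its plane x = 0; its level top edge is 205 mm above the origin (centre of the underside of the foot, z up). Loose, 0.65 kg, nothing on it at the start
- sauce_a: brown sauce squeeze bottle, 56 mm across, 183 mm tall; loose bystander, origin at the centre of its underside
- sauce_b: cream-coloured sauce squeeze bottle, 56 mm across, 183 mm tall; loose bystander, origin at the centre of its underside
- cup_stack: stack of nested paper cups, 89 mm across, 131 mm tall; loose bystander, origin at the centre of its underside
- milk_jug: steel milk jug, 80 mm across with a handle reaching 70 mm out along its +x, 95 mm tall; loose bystander, origin at the centre of its underside
- tamper: coffee tamper standing on its 58 mm steel foot, 81 mm tall; loose bystander, origin at the centre of its underside
- espresso_cup: white espresso cup on its saucer, 114 mm across, 60 mm tall; loose bystander, origin at the centre of its underside
- sugar_jar: glass sugar jar with a steel lid, 72 mm across, 99 mm tall; loose bystander, origin at the centre of its underside
Not all that is in view belongs to the job. What is shaped like the clip but blue or yellow is not meant. What is shaped like the tall_card but yellow is not meant.

How it is judged:
By the outcome, as a careful person would: the job done as asked, in the order asked, and still so for the second after the job is handed in, while the arm keeps its last pose, push and grip.
It also fails if it takes over 42 s, if anything falls off the work surface, if the arm or the gripper's body presses on something with over 40 N, if the wrist force passes 120 N, or if a joint passes its speed limit or range.

## Working session

There is one attempt and no reset: what is moved stays moved. The work goes in short steps, Python scripts to look and compute and a tool call to move; the robot and the scene stay as the last step left them, time stands still between calls to the robot, and variables do not carry over. Pictures are saved under pics/ and viewed, about 8 in all and at most 12, crops included, and the job is handed in when it is done.

Besides the shell and the picture viewer there is one more tool, called after "Call:" by a JSON object that holds its "fn" and its "kwargs", one argument or row to a line. play_rows: Moves the arm, as the interface text tells. Its arguments: {"type":"object","properties":{"targets":{"type":"array"},"newtons":{"type":"number"}},"required":["targets"]}

```bash
mkdir -p pics; ls
cat > h.py <<'E'
import numpy as np,cv2
from plant import ctrl
def ray(c,u,v):
    T=np.array(c["camera_from_world"]);R=T[:3,:3];o=-R.T@T[:3,3]
    d=R.T@np.array([(u-c["cx"])/c["fx"],(v-c["cy"])/c["fy"],1]);return o,d/np.linalg.norm(d)
def onz(c,u,v,z):
    o,d=ray(c,u,v);return o+d*(z-o[2])/d[2]
def tri(c1,p1,c2,p2):
    o1,d1=ray(c1,*p1);o2,d2=ray(c2,*p2)
    s=np.linalg.lstsq(np.c_[d1,-d2],o2-o1,rcond=None)[0]
    a=o1+s[0]*d1;b=o2+s[1]*d2;return (a+b)/2,np.linalg.norm(a-b)
def proj(c,P):
    T=np.array(c["camera_from_world"]);q=T[:3,:3]@np.array(P)+T[:3,3]
    return c["fx"]*q[0]/q[2]+c["cx"],c["fy"]*q[1]/q[2]+c["cy"]
E
python3 - <<'E'
from h import *
for n in("scene","side"):
    im=ctrl.read_camera(n);cv2.imwrite(f"pics/{n}0.png",im)
    c=ctrl.calibration(n);T=np.array(c["camera_from_world"]);print(n,c["fx"],c["cx"],c["cy"],-T[:3,:3].T@T[:3,3],T[2,:3])
print(ctrl.get_state())
E
```

```text
pics
scene 394.05791076344923 314.5871571423221 196.73755620016405 [ 1.10530454 -0.47978029  0.85459161] [-0.52248326  0.47034953 -0.71118392]
side 407.6376509043641 319.31287268249986 196.85891952682658 [0.48600779 0.98825697 0.78669113] [ 0.0513052  -0.83006354 -0.55530378]
{'time': 0.1, 'qpos': array([-1.32798546e+00,  2.87099822e-01,  1.57807756e+00, -6.61003736e-07,
        1.27860436e+00, -1.50025199e-01]), 'dq': array([-0.00061974, -0.0011325 , -0.00577803,  0.00187846,  0.00098589,
        0.0015777 ]), 'joint_efforts': array([ 5.58844295e-04, -4.07299161e+01, -2.93698347e+01, -1.47977194e-04,
        3.45088280e-03,  2.23442171e-06]), 'eef_pos': array([ 0.25827195, -0.62302835,  0.25504485]), 'tcp_rot': array([-0.69347393, -0.13877029,  0.69354616, -0.13722406]), 'contact_force': array([-0.10160523,  0.37180148,  0.75696537]), 'wrist_torque': array([-0.0340557 ,  0.0124138 ,  0.00960775]), 'opening': 1.0029726060602973}
```

View pics/scene0.png

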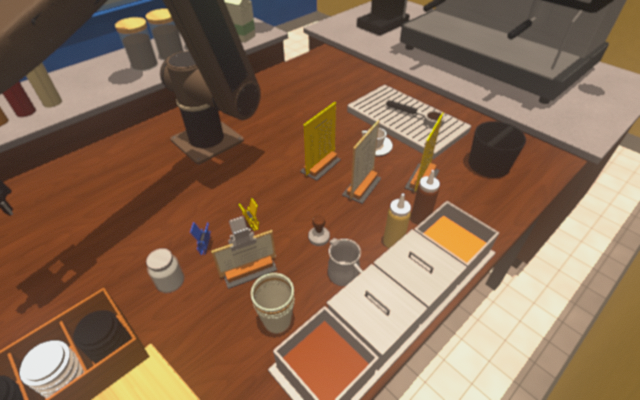

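View pics/side0.png

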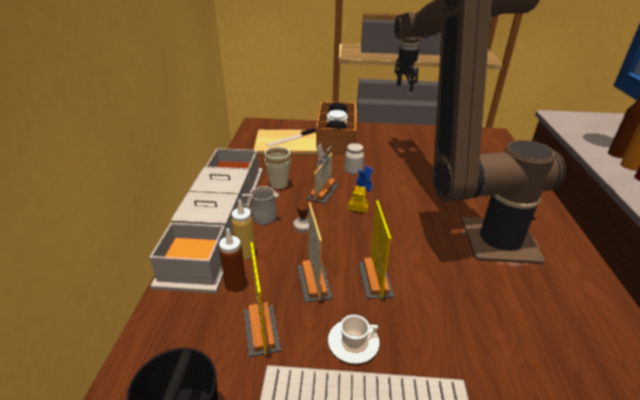

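Scene view: steel clip on the low card at about (240,240), grey tall card at (365,165) between two yellow decoys, and the tamper, jug and bottles nearby. Side view: low card at (322,180), tall card at (315,255). Next I'll enlarge the corners.

Run:
```python
from h import *
s=cv2.imread("pics/scene0.png");d=cv2.imread("pics/side0.png")
def crop(im,x,y,w,h,k):
    r=cv2.resize(im[y:y+h,x:x+w],None,fx=k,fy=k,interpolation=cv2.INTER_CUBIC)
    for i in range(0,w,10): cv2.line(r,(i*k,0),(i*k,6 if i%50 else 14),(0,255,0),1)
    for j in range(0,h,10): cv2.line(r,(0,j*k),(6 if j%50 else 14,j*k),(0,255,0),1)
    return r
a=crop(s,200,200,80,100,5)[:300*2]
p1=crop(s,200,210,80,60+20,5)[:300+100]
top=np.hstack([crop(s,205,210,80,60,5)[:300],crop(s,330,115,80,60,5)[:300]])
bot=np.hstack([crop(d,290,140,80,60,5),crop(d,280,195,80,60,5)])
cv2.imwrite("pics/z1.png",np.vstack([top,bot]))
```

```text
(no output)
```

View pics/z1.png

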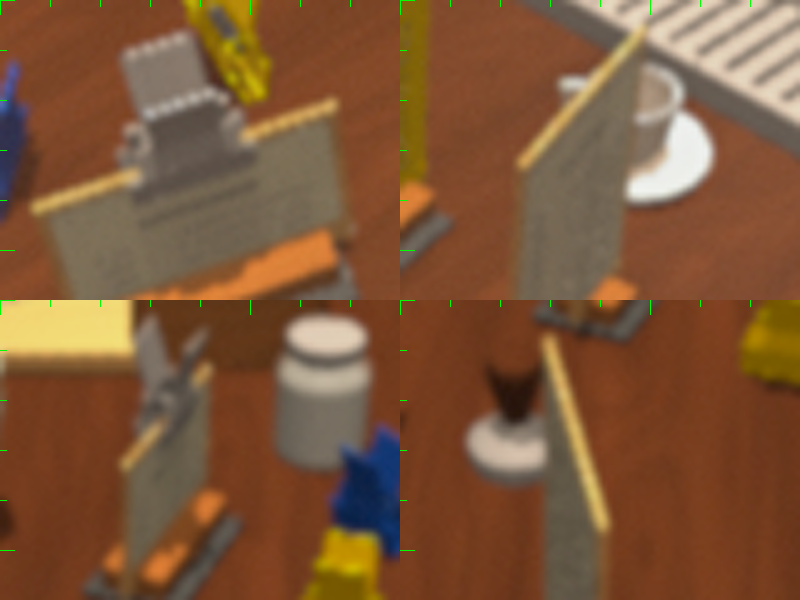

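Enlarged crops. Low card top edge ends are at scene (212.2,251.4)/(272,230.6) and side (315.4,172.8)/(331.4,154). Tall card ends are at scene (354.6,147.6)/(378.4,121) and side (309.6,203)/(320.8,240.4).

Run:
```python
from h import *
a=ctrl.calibration("scene");b=ctrl.calibration("side")
np.set_printoptions(precision=4,suppress=True)
def edge(n,S,D,z):
    p=[onz(a,*q,z) for q in S];r=[onz(b,*q,z) for q in D]
    for nm,e in(("scene",p),("side",r)):
        v=e[1]-e[0];print(n,nm,e[0],e[1],"len",np.linalg.norm(v),"mid",(e[0]+e[1])/2,"ang",np.degrees(np.arctan2(v[1],v[0])))
    return p,r
edge("low",[(212.2,251.4),(272,230.6)],[(331.4,154),(315.4,172.8)],.118)
edge("tall",[(354.6,147.6),(378.4,121)],[(309.6,203),(320.8,240.4)],.205)
print("tri",tri(a,(212.2,251.4),b,(331.4,154)),tri(a,(272,230.6),b,(315.4,172.8)),tri(a,(354.6,147.6),b,(309.6,203)),tri(a,(378.4,121),b,(320.8,240.4)))
# clip hints: plate tops scene & side
f=lambda x,y:(205+x/5,210+y/5); g=lambda x,y:(290+x/5,140+(y-300)/5)
print("front plate top ends",onz(a,*f(145,112),.178),onz(a,*f(218,92),.178))
print("back plate top ends",onz(a,*f(122,55),.178),onz(a,*f(188,35),.178))
print("jaw shoulders",onz(a,*f(133,178),.118),onz(a,*f(247,140),.118))
for n,x,y in(("tamper",318,238),("jug",344,270),("yclip",250,222),("blue",201,245),("cups",272,315),("jar",166,280)):print(n,onz(a,x,y,0))
```

```text
low scene [ 0.531  -0.2861  0.118 ] [ 0.5776 -0.146   0.118 ] len 0.1475848336447661 mid [ 0.5543 -0.216   0.118 ] ang 71.59178026511633
low side [ 0.5251 -0.2855  0.118 ] [ 0.5705 -0.1501  0.118 ] len 0.14284218672983776 mid [ 0.5478 -0.2178  0.118 ] ang 71.44326514422553
tall scene [0.5672 0.1501 0.205 ] [0.531  0.2878 0.205 ] len 0.14238096361886818 mid [0.5491 0.2189 0.205 ] ang 104.75676237664749
tall side [0.562  0.1488 0.205 ] [0.5239 0.2917 0.205 ] len 0.14790079003732431 mid [0.543  0.2202 0.205 ] ang 104.92501954151739
tri (array([ 0.5269, -0.286 ,  0.1162]), np.float64(0.004476831156074937)) (array([ 0.5733, -0.1464,  0.1179]), np.float64(0.007181190418388289)) (array([0.5641, 0.1505, 0.2047]), np.float64(0.004928731513631562)) (array([0.5261, 0.2907, 0.2027]), np.float64(0.004750746397786788))
front plate top ends [ 0.5663 -0.2379  0.178 ] [ 0.5793 -0.2074  0.178 ]
back plate top ends [ 0.5311 -0.2262  0.178 ] [ 0.5419 -0.1971  0.178 ]
jaw shoulders [ 0.548  -0.2436  0.118 ] [ 0.5666 -0.1909  0.118 ]
tamper [ 0.6015 -0.0167  0.    ]
jug [ 0.7241 -0.0399  0.    ]
yclip [ 0.4242 -0.1185 -0.    ]
blue [ 0.3992 -0.2655  0.    ]
cups [ 0.6955 -0.2535  0.    ]
jar [ 0.4351 -0.3897  0.    ]
```

```bash
cat >> h.py <<'E'
from scipy.spatial.transform import Rotation as Ro
def goal(P,deg,s=None):
    """tool down at P, tool y along heading deg (or half turn); prints both deltas"""
    s=s or ctrl.get_state();R0=Ro.from_quat(s["tcp_rot"])
    for k in(0,180):
        t=np.radians(deg+k);y=np.array([np.cos(t),np.sin(t),0]);x=np.array([0,0,-1.])
        R=Ro.from_matrix(np.c_[x,y,np.cross(x,y)])
        print(k,"dpos",np.round(np.array(P)-s["eef_pos"],4),"drot/pi",np.round((R*R0.inv()).as_rotvec()/np.pi,4))
E
python3 - <<'E'
from h import *
s=ctrl.get_state();print(Ro.from_quat(s["tcp_rot"]).as_matrix().round(3))
goal((.551,-.217,.30),-18.5); 
a=ctrl.calibration("scene");print(onz(a,308,172,0),onz(a,335,155,0))
w=ctrl.calibration("wrist");T=np.array(w.pop("camera_from_world"));print(w,-T[:3,:3].T@T[:3,3],T[2,:3])
E
```

```text
[[-0.001  0.383 -0.924]
 [ 0.002 -0.924 -0.383]
 [-1.    -0.002 -0.   ]]
0 dpos [0.2927 0.406  0.045 ] drot/pi [-0.0006 -0.0004  0.2722]
180 dpos [0.2927 0.406  0.045 ] drot/pi [-5.000e-04  7.000e-04 -7.278e-01]
[3.79712276e-01 1.46788868e-01 1.11022302e-16] [0.3789616  0.27138268 0.        ]
{'fx': 309.70691628693146, 'fy': 309.70691628693146, 'cx': 328.0230253534357, 'cy': 201.32515387371373} [ 0.3271012  -0.59346138  0.37235589] [-0.27146964 -0.11159028 -0.95595598]
```

Call:
{"fn": "play_rows", "kwargs": {
  "targets": [
    {"delta_pos": [0.05,0.08,0.045],"delta_rot": [0,0,0.05],"claw": 85},
    {"delta_pos": [0.292,0.406,0.045],"delta_rot": [0,0,0.272],"claw": 85},
    {"delta_pos": [0.292,0.406,0.045],"delta_rot": [0,0,0.272],"claw": 85},
    {"delta_pos": [0.292,0.406,0.045],"delta_rot": [0,0,0.272],"claw": 85},
    {"delta_pos": [0.292,0.406,0.045],"delta_rot": [0,0,0.272],"claw": 85},
    {"delta_pos": [0.292,0.406,0.045],"delta_rot": [0,0,0.272],"claw": 85},
    {"delta_pos": [0.292,0.406,0.045],"delta_rot": [0,0,0.272],"claw": 85},
    {"delta_pos": [0.292,0.406,0.045],"delta_rot": [0,0,0.272],"claw": 85},
    {"delta_pos": [0.292,0.406,0.045],"delta_rot": [0,0,0.272],"claw": 85},
    {"delta_pos": [0.292,0.406,0.045],"delta_rot": [0,0,0.272],"claw": 85},
    {"delta_pos": [0.292,0.406,0.045],"delta_rot": [0,0,0.272],"claw": 85},
    {"delta_pos": [0.292,0.406,0.045],"delta_rot": [0,0,0.272],"claw": 85},
    {"delta_pos": [0.292,0.406,0.045],"delta_rot": [0,0,0.272],"claw": 85},
    {"delta_pos": [0.292,0.406,0.045],"delta_rot": [0,0,0.272],"claw": 85},
    {"delta_pos": [0.292,0.406,0.045],"delta_rot": [0,0,0.272],"claw": 85},
    {"delta_pos": [0.292,0.406,0.045],"delta_rot": [0,0,0.272],"claw": 85}
  ],
  "newtons": 25
}}

```text
time: 1.43
eef_pos: [0.5495, -0.2181, 0.2995]
tcp_rot: [-0.574, -0.414, 0.575, -0.412]
contact_force: [0.1, 0.3, -0.1]
opening: 0.997
```

```bash
cat >> h.py <<'E'
def wray(w,u,v):
    T=np.array(w["camera_from_world"]);R=T[:3,:3];o=-R.T@T[:3,3]
    p=np.array([u-w["cx"],v-w["cy"]]);r=np.hypot(*p);th=r/w["fx"]
    d=R.T@np.array([*(p/max(r,1e-9)*np.sin(th)),np.cos(th)]);return o,d
def wonz(w,u,v,z):
    o,d=wray(w,u,v);return o+d*(z-o[2])/d[2]
def wproj(w,P):
    T=np.array(w["camera_from_world"]);q=T[:3,:3]@np.array(P)+T[:3,3]
    h=np.hypot(q[0],q[1]);r=np.arctan2(h,q[2])*w["fx"];return q[0]/h*r+w["cx"],q[1]/h*r+w["cy"]
E
python3 - <<'E'
from h import *
import json
s=ctrl.get_state();w=ctrl.calibration("wrist");im=ctrl.read_camera("wrist")
w["camera_from_world"]=np.array(w["camera_from_world"]).tolist();json.dump(w,open("w1.json","w"))
cv2.imwrite("pics/w1.png",im);print(s["eef_pos"],s["time"],s["contact_force"],Ro.from_quat(s["tcp_rot"]).as_matrix().round(3)[:,1])
print(wproj(w,(.551,-.217,.118)))
E
```

```text
[ 0.54947162 -0.21811445  0.29949716] 1.4333 [ 0.11830741  0.28579925 -0.10661589] [ 0.948 -0.319 -0.003]
(np.float64(330.28491347784967), np.float64(184.17430900711588))
```

View pics/w1.png

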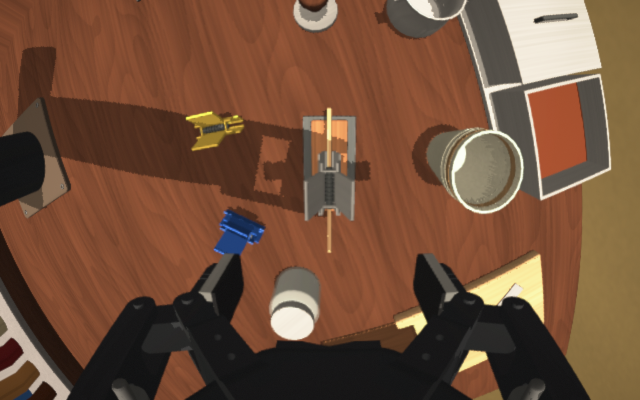

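Wrist view: low card edge runs from (329,108) to (329,252), vertical in the image, with the clip near (329,185). I'll extract the details.

Run:
```python
from h import *
import json
w=json.load(open("w1.json"));im=cv2.imread("pics/w1.png")
np.set_printoptions(precision=4,suppress=True)
p=wonz(w,329,108,.118);q=wonz(w,329.5,252,.118);v=p-q
print(p,q,np.linalg.norm(v),(p+q)/2,np.degrees(np.arctan2(v[1],v[0])))
r=cv2.resize(im[100:260,280:380],None,fx=5,fy=5,interpolation=cv2.INTER_CUBIC)[:,:]
r=cv2.resize(im[140:260,270:390],None,fx=5,fy=5,interpolation=cv2.INTER_CUBIC)
for i in range(0,120,10): cv2.line(r,(i*5,0),(i*5,8),(0,255,0),1);cv2.line(r,(0,i*5),(8,i*5),(0,255,0),1)
cv2.imwrite("pics/w1z.png",r)
```

```text
[ 0.5737 -0.1455  0.118 ] [ 0.5265 -0.2876  0.118 ] 0.14973620435543303 [ 0.5501 -0.2166  0.118 ] 71.62064565374175
```

View pics/w1z.png

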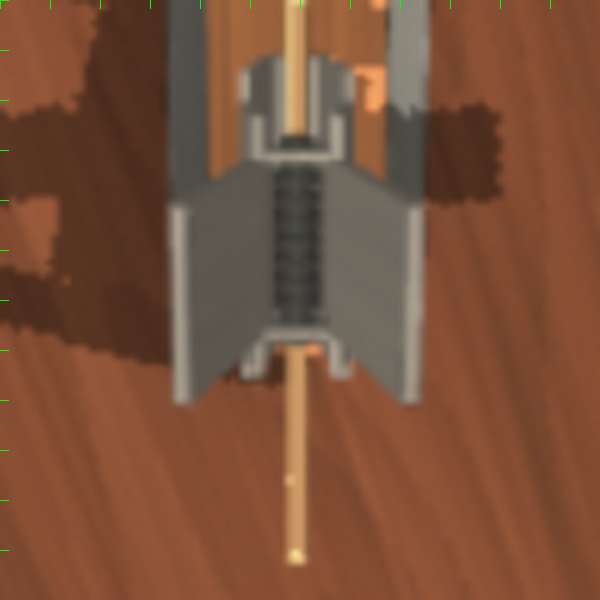

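Zoomed view: plate tops span crop columns 170 to 424 and rows 205 to 402, and the card edge is at column 297.

Run:
```python
from h import *
import json
w=json.load(open("w1.json"));np.set_printoptions(precision=4,suppress=True)
f=lambda x,y,z:wonz(w,270+x/5,140+y/5,z)
c=[f(170,205,.178),f(424,205,.178),f(172,402,.178),f(420,402,.178)]
print(np.linalg.norm(c[0]-c[1]),np.linalg.norm(c[0]-c[2]),np.linalg.norm(c[1]-c[3]))
m=sum(c)/4;print("clip",m)
v=c[1]-c[0];print(np.degrees(np.arctan2(v[1],v[0])))
ml=(.5501,-.2166);d=np.radians(71.6);print("along",(m[:2]-ml)@[np.cos(d),np.sin(d)],"across",(m[:2]-ml)@[np.sin(d),-np.cos(d)])
goal((m[0],m[1],.158),-18.4)
```

```text
0.04032039934589683 0.03336198424389742 0.03336345946397491
clip [ 0.5502 -0.2158  0.178 ]
-18.593306608356897
along 0.0008022207561933659 across -0.00011576571756665615
0 dpos [ 0.0009  0.0026 -0.1416] drot/pi [-0.0003 -0.0009  0.0014]
180 dpos [ 0.0009  0.0026 -0.1416] drot/pi [-0.0014  0.0005 -0.9986]
```

Call:
{"fn": "play_rows", "kwargs": {
  "targets": [
    {"delta_pos": [0.0009,0.0025,-0.035],"delta_rot": [0,-0.001,0.0014],"claw": 85},
    {"delta_pos": [0.0009,0.0025,-0.07],"delta_rot": [0,-0.001,0.0014],"claw": 85},
    {"delta_pos": [0.0009,0.0025,-0.1],"delta_rot": [0,-0.001,0.0014],"claw": 85},
    {"delta_pos": [0.0009,0.0025,-0.12],"delta_rot": [0,-0.001,0.0014],"claw": 85},
    {"delta_pos": [0.0009,0.0025,-0.13],"delta_rot": [0,-0.001,0.0014],"claw": 85},
    {"delta_pos": [0.0009,0.0025,-0.1315],"delta_rot": [0,-0.001,0.0014],"claw": 85},
    {"delta_pos": [0.0009,0.0025,-0.1315],"delta_rot": [0,-0.001,0.0014],"claw": 85},
    {"delta_pos": [0.0009,0.0025,-0.1315],"delta_rot": [0,-0.001,0.0014],"claw": 85}
  ]
}}

```text
time: 2.15
eef_pos: [0.5511, -0.2171, 0.1701]
tcp_rot: [0.574, 0.413, -0.573, 0.414]
contact_force: [0.4, -0.4, 0.3]
opening: 0.992
```

Run:
```python
from h import *
import json
s=ctrl.get_state();w=ctrl.calibration("wrist");im=ctrl.read_camera("wrist")
cv2.imwrite("pics/w2.png",im);print(s["contact_force"])
goal((.5502,-.2158,.168),-18.4,s)
print("edge px",[wproj(w,q) for q in((.5737,-.1455,.118),(.5265,-.2876,.118))])
```

```text
[ 0.39684237 -0.39192218  0.30624664]
0 dpos [-0.0009  0.0013 -0.0021] drot/pi [0.0002 0.001  0.0003]
180 dpos [-0.0009  0.0013 -0.0021] drot/pi [ 1.500e-03 -4.000e-04 -9.997e-01]
edge px [(np.float64(326.8262047103147), np.float64(110.24380511863866)), (np.float64(327.4723404617949), np.float64(333.7564689840084))]
```

View pics/w2.png

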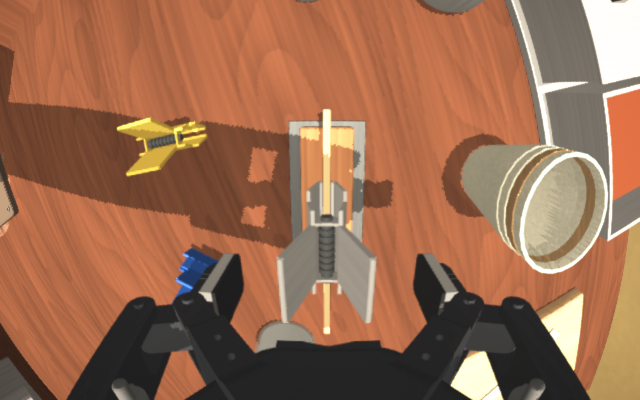

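Call:
{"fn": "play_rows", "kwargs": {
  "targets": [
    {"delta_pos": [-0.0012,0.0015,-0.002],"delta_rot": [0,0.001,0],"claw": 50},
    {"delta_pos": [-0.0012,0.0015,-0.002],"delta_rot": [0,0.001,0],"claw": 50},
    {"delta_pos": [-0.0012,0.0015,-0.002],"delta_rot": [0,0.001,0],"claw": 50},
    {"delta_pos": [-0.0012,0.0015,-0.002],"delta_rot": [0,0.001,0],"claw": 50},
    {"delta_pos": [-0.0012,0.0015,-0.002],"delta_rot": [0,0.001,0],"claw": 50},
    {"delta_pos": [-0.0012,0.0015,-0.002],"delta_rot": [0,0.001,0],"claw": 50}
  ],
  "newtons": 25
}}

```text
time: 2.7
eef_pos: [0.5501, -0.2154, 0.1685]
tcp_rot: [-0.574, -0.413, 0.574, -0.414]
contact_force: [0.0, 0.2, 0.1]
opening: 0.59
```

Run:
```python
from h import *
goal((.5502,-.2158,.168),-18.4)
```

```text
0 dpos [ 0.0001 -0.0004 -0.0005] drot/pi [0.0004 0.0002 0.0001]
180 dpos [ 0.0001 -0.0004 -0.0005] drot/pi [ 3.000e-04 -6.000e-04 -9.999e-01]
```

Call:
{"fn": "play_rows", "kwargs": {
  "targets": [
    {"delta_pos": [0,0,0],"delta_rot": [0,0,0],"claw": 42},
    {"delta_pos": [0,0,0],"delta_rot": [0,0,0],"claw": 36},
    {"delta_pos": [0,0,0.0005],"delta_rot": [0,0,0],"claw": 30},
    {"delta_pos": [0,0,0.001],"delta_rot": [0,0,0],"claw": 24},
    {"delta_pos": [0,0,0.001],"delta_rot": [0,0,0],"claw": 18},
    {"delta_pos": [0,0,0.0015],"delta_rot": [0,0,0],"claw": 12},
    {"delta_pos": [0,0,0.0015],"delta_rot": [0,0,0],"claw": 8},
    {"delta_pos": [0,0,0.0015],"delta_rot": [0,0,0],"claw": 5},
    {"delta_pos": [0,0,0.0015],"delta_rot": [0,0,0],"claw": 5},
    {"delta_pos": [0,0,0.0015],"delta_rot": [0,0,0],"claw": 5},
    {"delta_pos": [0,0,0.0015],"delta_rot": [0,0,0],"claw": 5},
    {"delta_pos": [0,0,0.0015],"delta_rot": [0,0,0],"claw": 5}
  ],
  "newtons": 25
}}

```text
time: 3.7
eef_pos: [0.5501, -0.2154, 0.17]
tcp_rot: [-0.574, -0.413, 0.574, -0.414]
contact_force: [0.0, 0.5, -0.1]
opening: 0.151
```

Run:
```python
from h import *
s=ctrl.get_state();w=ctrl.calibration("wrist");im=ctrl.read_camera("wrist")
cv2.imwrite("pics/w3.png",cv2.resize(im[90:350,210:450],None,fx=2.3,fy=2.3,interpolation=cv2.INTER_CUBIC));print(s["contact_force"],s["opening"],s["opening"]*85.4)
print([wproj(w,q) for q in((.5737,-.1455,.118),(.5265,-.2876,.118))])
```

```text
[ 0.01846435  0.46844218 -0.13848062] 0.1514956831073647 12.937731337368946
[(np.float64(329.76900657719693), np.float64(112.48877633688208)), (np.float64(329.6058243364903), np.float64(334.9967109661965))]
```

View pics/w3.png

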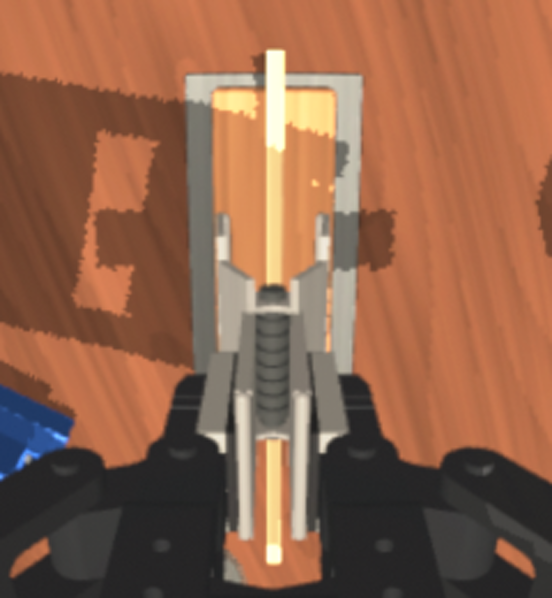

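Call:
{"fn": "play_rows", "kwargs": {
  "targets": [
    {"delta_pos": [0,0,0.005],"delta_rot": [0,0,0],"claw": 5},
    {"delta_pos": [0,0,0.013],"delta_rot": [0,0,0],"claw": 5},
    {"delta_pos": [0,0,0.025],"delta_rot": [0,0,0],"claw": 5},
    {"delta_pos": [0,0,0.04],"delta_rot": [0,0,0],"claw": 5},
    {"delta_pos": [0,0,0.06],"delta_rot": [0,0,0],"claw": 5},
    {"delta_pos": [0,0,0.085],"delta_rot": [0,0,0],"claw": 5},
    {"delta_pos": [0,0,0.11],"delta_rot": [0,0,0],"claw": 5},
    {"delta_pos": [0,0,0.135],"delta_rot": [0,0,0],"claw": 5},
    {"delta_pos": [0,0,0.152],"delta_rot": [0,0,0],"claw": 5},
    {"delta_pos": [0,0,0.16],"delta_rot": [0,0,0],"claw": 5},
    {"delta_pos": [0,0,0.16],"delta_rot": [0,0,0],"claw": 5},
    {"delta_pos": [0,0,0.16],"delta_rot": [0,0,0],"claw": 5}
  ],
  "newtons": 30
}}

```text
time: 4.75
eef_pos: [0.55, -0.2153, 0.3303]
tcp_rot: [0.574, 0.413, -0.574, 0.414]
contact_force: [-0.5, -0.4, -1.3]
opening: 0.149
```

Run:
```python
from h import *
s=ctrl.get_state();print(s["opening"],s["contact_force"])
goal((.546,.2195,.33),14.85)
```

```text
0.14930607752349473 [-0.45950939 -0.37598732 -1.34415201]
0 dpos [-4.000e-03  4.348e-01 -3.000e-04] drot/pi [0.0003 0.0005 0.1849]
180 dpos [-4.000e-03  4.348e-01 -3.000e-04] drot/pi [ 6.000e-04 -4.000e-04 -8.151e-01]
```

Call:
{"fn": "play_rows", "kwargs": {
  "targets": [
    {"delta_pos": [0,0.01,0],"delta_rot": [0,0,0.004],"claw": 5},
    {"delta_pos": [0,0.025,0],"delta_rot": [0,0,0.01],"claw": 5},
    {"delta_pos": [0,0.05,0],"delta_rot": [0,0,0.02],"claw": 5},
    {"delta_pos": [-0.001,0.08,0],"delta_rot": [0,0,0.034],"claw": 5},
    {"delta_pos": [-0.001,0.11,0],"delta_rot": [0,0,0.047],"claw": 5},
    {"delta_pos": [-0.001,0.14,0],"delta_rot": [0,0,0.06],"claw": 5},
    {"delta_pos": [-0.002,0.17,0],"delta_rot": [0,0,0.072],"claw": 5},
    {"delta_pos": [-0.002,0.2,0],"delta_rot": [0,0,0.085],"claw": 5},
    {"delta_pos": [-0.002,0.23,0],"delta_rot": [0,0,0.098],"claw": 5},
    {"delta_pos": [-0.003,0.26,0],"delta_rot": [0,0,0.11],"claw": 5},
    {"delta_pos": [-0.003,0.29,0],"delta_rot": [0,0,0.123],"claw": 5},
    {"delta_pos": [-0.003,0.32,0],"delta_rot": [0,0,0.136],"claw": 5},
    {"delta_pos": [-0.004,0.35,0],"delta_rot": [0,0,0.149],"claw": 5},
    {"delta_pos": [-0.004,0.38,0],"delta_rot": [0,0,0.161],"claw": 5},
    {"delta_pos": [-0.004,0.405,0],"delta_rot": [0,0,0.172],"claw": 5},
    {"delta_pos": [-0.004,0.422,0],"delta_rot": [0,0,0.18],"claw": 5},
    {"delta_pos": [-0.004,0.432,0],"delta_rot": [0,0,0.184],"claw": 5},
    {"delta_pos": [-0.004,0.435,0],"delta_rot": [0,0,0.185],"claw": 5},
    {"delta_pos": [-0.004,0.435,0],"delta_rot": [0,0,0.185],"claw": 5},
    {"delta_pos": [-0.004,0.435,0],"delta_rot": [0,0,0.185],"claw": 5}
  ]
}}

```text
time: 6.42
eef_pos: [0.5458, 0.2193, 0.3298]
tcp_rot: [0.431, 0.56, -0.431, 0.561]
contact_force: [0.1, -0.8, -0.1]
opening: 0.153
```

Run:
```python
from h import *
import json
s=ctrl.get_state();w=ctrl.calibration("wrist");im=ctrl.read_camera("wrist");cv2.imwrite("pics/w4.png",im)
w["camera_from_world"]=np.array(w["camera_from_world"]).tolist();json.dump(w,open("w4.json","w"))
r=cv2.resize(im[40:340,210:450],None,fx=2,fy=2,interpolation=cv2.INTER_CUBIC)
for i in range(0,240,10): cv2.line(r,(i*2,0),(i*2,8),(0,255,0),1)
for i in range(0,300,10): cv2.line(r,(0,i*2),(8,i*2),(0,255,0),1)
cv2.imwrite("pics/w4z.png",r);print(s["eef_pos"],s["opening"])
```

```text
[0.54576224 0.21928268 0.32978106] 0.1529085445587489
```

View pics/w4z.png

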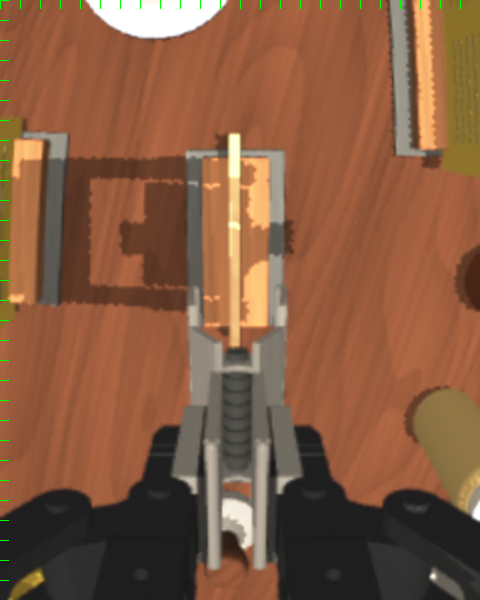

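Wrist hover view: the clip is open between the pads. The tall card's far end is at about (327,106.5), its edge runs down to (327.5,214), and the near end is hidden behind the clip. I'll fit the edge.

Run:
```python
from h import *
import json
w=json.load(open("w4.json"));im=cv2.imread("pics/w4.png").astype(int);np.set_printoptions(precision=4,suppress=True)
P=[]
for v in range(108,210,3):
    row=im[v,318:337];g=row[:,1].astype(float)-np.median(row[:,1])*0  # bright cream
    m=(row[:,1]>140)&(row[:,0]>80)
    if m.sum() in(3,4,5,6,7,8): u=318+np.mean(np.where(m)[0]); P.append((u,v,m.sum()))
print(P[::4])
Q=np.array([wonz(w,u,v,.205) for u,v,_ in P])
vx,vy,x0,y0=cv2.fitLine(Q[:,:2].astype(np.float32),cv2.DIST_HUBER,0,.001,.001).ravel()
d=np.array([vx,vy]);d*=np.sign(d[1]);ang=np.degrees(np.arctan2(d[1],d[0]))
far=wonz(w,327,106.3,.205)[:2]
t=(far-[x0,y0])@d;mid=np.array([x0,y0])+d*(t-.075)
print(ang,far,mid,"resid",np.abs((Q[:,:2]-[x0,y0])@[d[1],-d[0]]).max(),"width4mm",)
for u in (2,):print(np.linalg.norm(wonz(w,325,150,.205)-wonz(w,330,150,.205)))
# lip mid in tool: lips z = tcp-.066
s=ctrl.get_state();z=s["eef_pos"][2]-.066
L=wonz(w,308,186,z);R=wonz(w,349.5,186,z);M=(L+R)/2;y=Ro.from_quat(s["tcp_rot"]).as_matrix()[:,1]
print("lips",np.linalg.norm(L-R),"offset across",(M-s["eef_pos"])@y)
goal((*mid,.33),ang-90)
```

```text
[(np.float64(326.5), 108, np.int64(6)), (np.float64(326.5), 126, np.int64(6)), (np.float64(326.5), 156, np.int64(6)), (np.float64(326.5), 168, np.int64(6)), (np.float64(327.0), 204, np.int64(5))]
105.06815 [0.525  0.2942] [0.544  0.2217] resid 0.00256216290224613 width4mm
0.003924599646259246
lips 0.025342502781380446 offset across 9.66962650765568e-05
0 dpos [-0.0019  0.0027 -0.    ] drot/pi [0.0003 0.0004 0.0014]
180 dpos [-0.0019  0.0027 -0.    ] drot/pi [ 0.0006 -0.0005 -0.9986]
```

Call:
{"fn": "play_rows", "kwargs": {
  "targets": [
    {"delta_pos": [-0.002,0.0027,0],"delta_rot": [0,0,0.0015],"claw": 5},
    {"delta_pos": [-0.002,0.0027,0],"delta_rot": [0,0,0.0015],"claw": 5},
    {"delta_pos": [-0.002,0.0027,0],"delta_rot": [0,0,0.0015],"claw": 5},
    {"delta_pos": [-0.002,0.0027,-0.005],"delta_rot": [0,0,0.0015],"claw": 5},
    {"delta_pos": [-0.002,0.0027,-0.012],"delta_rot": [0,0,0.0015],"claw": 5},
    {"delta_pos": [-0.002,0.0027,-0.02],"delta_rot": [0,0,0.0015],"claw": 5},
    {"delta_pos": [-0.002,0.0027,-0.028],"delta_rot": [0,0,0.0015],"claw": 5},
    {"delta_pos": [-0.002,0.0027,-0.036],"delta_rot": [0,0,0.0015],"claw": 5},
    {"delta_pos": [-0.002,0.0027,-0.044],"delta_rot": [0,0,0.0015],"claw": 5},
    {"delta_pos": [-0.002,0.0027,-0.05],"delta_rot": [0,0,0.0015],"claw": 5},
    {"delta_pos": [-0.002,0.0027,-0.05],"delta_rot": [0,0,0.0015],"claw": 5},
    {"delta_pos": [-0.002,0.0027,-0.05],"delta_rot": [0,0,0.0015],"claw": 5}
  ]
}}

```text
time: 7.47
eef_pos: [0.5438, 0.2216, 0.2793]
tcp_rot: [0.43, 0.561, -0.43, 0.562]
contact_force: [-0.3, 0.2, -0.8]
opening: 0.149
```

Run:
```python
from h import *
import json
s=ctrl.get_state();w=ctrl.calibration("wrist");im=ctrl.read_camera("wrist");cv2.imwrite("pics/w5.png",im)
w["camera_from_world"]=np.array(w["camera_from_world"]).tolist();json.dump(w,open("w5.json","w"))
def big(r,k):return cv2.resize(r,None,fx=k,fy=k,interpolation=cv2.INTER_CUBIC)
sd=ctrl.read_camera("side")
A=big(im[60:260,260:400],2.5);B=big(sd[140:290,270:370],3.333)[:500]
cv2.imwrite("pics/z5.png",np.hstack([A,B]));print(A.shape,s["opening"],s["contact_force"])
goal((.544,.2217,.255),15.07)
```

```text
(500, 350, 3) 0.14902261687137489 [-0.3196797   0.2392405  -0.82354217]
0 dpos [-0.0003  0.     -0.0255] drot/pi [ 0.0003  0.0007 -0.0001]
180 dpos [-0.0003  0.     -0.0255] drot/pi [-1.100e-03  4.000e-04  9.999e-01]
```

View pics/z5.png

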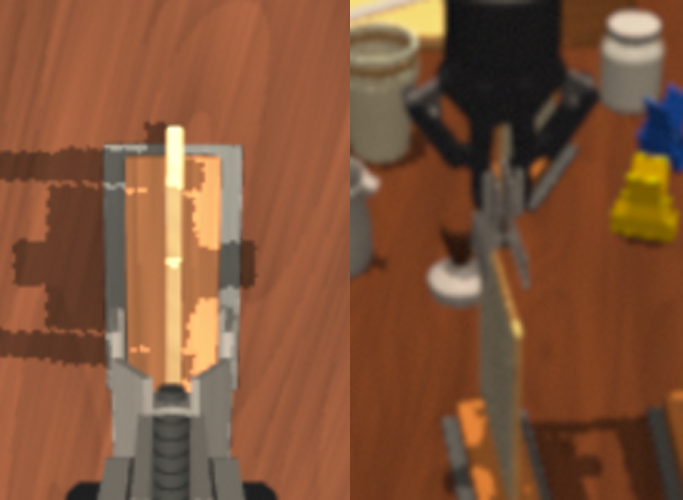

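The card edge (column 174) sits midway between the lips (116 and 229) and runs parallel to them, so I'll make the final descent.

Call:
{"fn": "play_rows", "kwargs": {
  "targets": [
    {"delta_pos": [0,0,-0.005],"delta_rot": [0,0,0],"claw": 5},
    {"delta_pos": [0,0,-0.011],"delta_rot": [0,0,0],"claw": 5},
    {"delta_pos": [0,0,-0.017],"delta_rot": [0,0,0],"claw": 5},
    {"delta_pos": [0,0,-0.022],"delta_rot": [0,0,0],"claw": 5},
    {"delta_pos": [0,0,-0.0245],"delta_rot": [0,0,0],"claw": 5},
    {"delta_pos": [0,0,-0.0245],"delta_rot": [0,0,0],"claw": 5},
    {"delta_pos": [0,0,-0.0245],"delta_rot": [0,0,0],"claw": 5},
    {"delta_pos": [0,0,-0.0245],"delta_rot": [0,0,0],"claw": 5},
    {"delta_pos": [0,0,-0.0245],"delta_rot": [0,0,0],"claw": 5},
    {"delta_pos": [0,0,-0.0245],"delta_rot": [0,0,0],"claw": 5}
  ]
}}

```text
time: 8.4
eef_pos: [0.5444, 0.2218, 0.2565]
tcp_rot: [0.43, 0.56, -0.43, 0.562]
contact_force: [0.4, -0.1, -1.5]
opening: 0.153
```

Run:
```python
from h import *
s=ctrl.get_state();w=ctrl.calibration("wrist");im=ctrl.read_camera("wrist");cv2.imwrite("pics/w6.png",im)
def big(r,k):return cv2.resize(r,None,fx=k,fy=k,interpolation=cv2.INTER_CUBIC)
sd=ctrl.read_camera("side");sc=ctrl.read_camera("scene")
A=big(im[60:360,230:430],1.6667)[:500]
B=big(sd[170:270,290:340],5)[:500];C=big(sc[95:195,340:380],5)[:500]
cv2.imwrite("pics/z6.png",np.hstack([A,B,C]));print(s["opening"],s["contact_force"])
goal((.544,.2217,.255),15.07)
print([wproj(w,(.544+t*np.cos(np.radians(105.07)),.2217+t*np.sin(np.radians(105.07)),.205)) for t in(.075,-.075)])
```

```text
0.15258065386821074 [ 0.4355133  -0.07779895 -1.50751954]
0 dpos [-0.0003 -0.     -0.0012] drot/pi [ 0.0003  0.0008 -0.0001]
180 dpos [-0.0003 -0.     -0.0012] drot/pi [-1.300e-03  4.000e-04  9.999e-01]
[(np.float64(327.41374233452206), np.float64(110.56736989114002)), (np.float64(327.5540055323715), np.float64(334.56531469001226))]
```

View pics/z6.png

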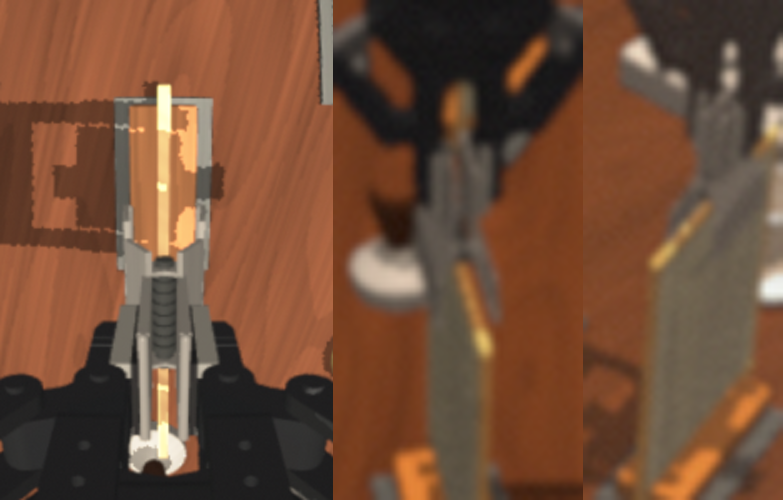

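The final view shows the jaws astride the card and centred. The card's end pixels (111 and 335) match the predictions (110.6 and 334.6), and contact force is about 1.5 N. Handing in.

```bash
python3 -c "
from plant import ctrl
print(ctrl.sign_off())"
```

```text
the job is handed in; nothing more can be done
None
```

I squeezed the clip open on the low card, lifted it straight off, and carried it above the other things to the tall card. I handed the job in with the gripper still holding it open astride the middle of the tall card's top edge, after about 8.5 s of robot time.

- **Clip held open:** the gripper opening was steady at about 13 mm with a 30 N grip. That is slightly under the stated 14 mm, and the views show the plates parallel and the jaws wide.
- **Position on the tall card:** the gripper was within about 0.5 mm of the measured middle of the edge, and about 0.15° off upright. The height readings put the lips about 14 mm below the edge.
- **Not touching or moving the card:** the edge looked midway between the jaws just before the last descent. In the final picture both its ends were within a pixel of where I had measured them. The contact force on the tool stayed at or below about 1.5 N.
- **Disagreement:** at first the two fixed cameras differed by about 6 mm across the cards, so I used the wrist camera for the final positions.
- **Not checked:** I did not measure the low card and the other items again after lifting the clip off.

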